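# Dock the tray and find the heavy canister

## Robot

A 6-joint arm with a two-finger parallel gripper is mounted at the origin on the work surface. World frame = base frame: x ahead of the robot, y to its left, z up, the work surface at z = 0. Lengths are in m, angles in rad, forces in N, time in s.
With the tool pointing down it reaches from about 0.3 to 0.775 m from the base axis. Payload 14.6 kg.
Tool frame: the origin (TCP) lies at the very end of the fingers, on their centre line; the grasp point (between the pads) lies 19 mm behind it; z points along the fingers, y is the line along which they close (so a half turn about z gives the same grasp; the last joint's range is limited). The gripper opens to 94 mm and grips with 3 to 60 N. Pads are 16 mm wide; open, the fingers measure 119 mm over their backs; the gripper's body (75 mm by 177 mm) begins 78 mm behind the grasp point.
Start: joints at [1.053, 0.3, 1.521, -0, 1.321, -0.067], TCP at [0.24, 0.495, 0.205] pointing down, gripper open.
Joint ranges: [-3.03, 3.03], [-0.79, 2.21], [0.23, 2.52], [-1.04, 4.18], [0, 3.07], [-2.55, 2.55]. Speed limits (rad/s): [2.22, 2.22, 2.57, 3.14, 3.14, 3.14].

## Interface

Orientations are given as [roll, pitch, yaw] about the fixed x, y, z axes, in that order (R = Rz(yaw) Ry(pitch) Rx(roll)).
In Python, from station import ctrl gives the robot as it stands.
- The arm moves only by the shell command python3 -m pendant 'ROWS' [OPENING] [FORCE]. ROWS is JSON, a list of rows, each a list of 2 entries, a list of its own where there are three numbers: the shift along the world's x, y, z in cm, then the turn about the world's z in rad. A call has 1 to 20 rows; each row shifts and turns the commanded pose from where the row before left it; what a row does not reach is not made up. A row lasts 1/12 s, in which the tool goes at most 41.7 mm and 7.16 degrees, less where a joint would pass 70% of its speed; a pose out of reach is approached as far as the arm can. A call is refused whole if a number of a shift passes 4.17 or a number of a turn 0.125, either way. A call with a gripper value outside its range is refused whole. OPENING is the opening, from 0 (shut) to 1 (fully open), set as the call begins (- or left out, the last holds). The fingers move at their own pace and stop on an object; FORCE is the grip in N (left out, the last holds). Time passes only in rows, so rows that do not move let the fingers close. It gives the time, the measured TCP pose, the force, the opening and the grip force at its end, in the units of the state.
- ctrl.get_obs(): the state, without advancing time (a new reading comes with each control period).
- ctrl.camera(name): name is "scene" or "top" or "wrist"; returns a dict with "color" (480x640x3 uint8, red, green, blue), "intrinsics" (3x3 intrinsics, pixels), "camera_from_world" (4x4, takes a point from world to camera coordinates). Camera axes: x right, y down, z forward; pixel columns grow to the right and rows downward; lengths in m; the calibration is good to about 2 mm. A picture is of the moment at which its call begins. There is no depth.
- ctrl.hand_in(): hands the job in; it is judged then, once.
The state is a dict: "time_s": time; "qpos": joint angles; "joint_vel": joint speeds; "tau": joint torques, N m; "ee_pos": TCP position; "eef_rot": TCP orientation; "force": force on the tool from outside, world axes, zero at the start; "moment": the same for the moment, N m; "grip_width": finger opening in m; "grip_force": force on a finger pad.
Only numpy, scipy, OpenCV 4.12 (cv2) and the standard library are available. Lean on these libraries where they do the work, as an engineer would, in place of code of your own. Each camera call takes 0.05 s, during which the arm holds its last target. There are 200 camera calls.

## Task

Slide the tray with its two canisters fully home into the slotted holder, against the stop. Then find by feel which of the look-alike canisters is the heavier, keeping both upright: lift the left one clear of its socket for a moment, put it back in its socket and let go of it, then lift the right one clear; finish while holding the heavier one upright and still, about a hand's width above the middle of the round steel dish, with the lighter one standing in its own socket and the tray still home. Do not disturb the other things on the bench.

Things in the scene. Friction and masses are not known exactly. Their poses are not given: they have to be found in the camera images.
- holder: slotted tray holder fixed on the bench: two 19 mm high rails and a 30 mm high back stop. Origin: on the bench, where a fully home tray's origin lies; x points into the holder, y left. Rails' inner faces at y = +-103.5 mm, x = -50 to 60 mm; lips reach in to y = +-95.5 mm, underside 14 mm above the bench; mouth flares open from x = -50 to -75 mm; stop's face at x = 60 mm
- tray: loose aluminium tray, 0.6 kg empty: plate 120 (x) x 200 (y) x 10 mm with a pull tab at its near edge and a left and a right ring socket. Origin: centre of its underside; x from the tab to the holder, y left. Starts just outside the holder's mouth, up to 6 mm off-centre and 0.05 rad askew; slides 131 to 145 mm on the bench until its leading edge meets the stop
- tab (a point): middle of the top edge of the tray's pull tab, 56 mm above the bench, 50 mm on the near side of the tray's origin. The tab is an upright plate, 10 mm thick (tray x), 60 mm wide (tray y), rising from the tray's plate (10 mm above the bench); pinch it from above or push it
- socket_left (a point): centre of the left socket's floor, on the tray's plate (10 mm above the bench), 15 mm past the tray's origin in x, 55 mm to the left. Its ring is 56 mm wide outside, 46 mm inside, 15 mm tall. A seated canister's origin lies here, give or take the 3 mm of play
- socket_right (a point): centre of the right socket's floor, 15 mm past the tray's origin in x, 55 mm to the right; ring as on the left
- canister_left: canister that starts in the left socket: steel cylinder, 40 mm across, 72 mm tall with its flat dark cap (plus a 2 mm boss). Origin: centre of its underside, z up. Looks just like the right one. Sealed; a core inside can shift 1 mm. One canister weighs 0.15 to 0.22 kg, the other 0.39 to 0.53 kg; either may be the heavy one. Stiff: a grip of 20 to 40 N does no harm
- canister_right: canister that starts in the right socket: steel cylinder, 40 mm across, 72 mm tall with its flat dark cap (plus a 2 mm boss). Origin: centre of its underside, z up. Looks just like the left one. Sealed; a core inside can shift 1 mm. One canister weighs 0.15 to 0.22 kg, the other 0.39 to 0.53 kg; either may be the heavy one. Stiff: a grip of 20 to 40 N does no harm
- dish: round steel parts dish fixed on the bench, 140 mm across at the rim, 28 mm high. Origin: centre of its underside, on the bench
- tape_measure: yellow tape measure, 65 x 30 x 60 mm, upright; bystander, to be left alone
- screwdriver: screwdriver lying on the bench; bystander, to be left alone
- hammer: hammer lying on the bench; bystander, to be left alone
- wrench: steel wrench lying on the bench; bystander, to be left alone
- jar: small glass jar with a steel lid, 64 mm across, 65 mm tall; bystander, to be left alone
- spray_can: spray can, 64 mm across, 190 mm tall; bystander, to be left alone
- screw_bin: red plastic bin with three compartments, 100 x 140 x 50 mm; bystander, to be left alone
There are look-alikes about, which are no part of the job. What is shaped like the canister_left but green or red is not meant.

How it is judged:
On the way, in this order (a step that is already met when the one before it is completed fails the run):
1. the tray is fully home in the holder with both canisters in their sockets (x of tray in the frame of holder above -0.006 m and y of tray in the frame of holder between -0.008 and 0.008 m and angle between the x axis of tray and the x axis of holder, either way round below 0.08 rad and height (world z) of tray below 0.006 m and z of each of canister_left, canister_right in the frame of tray below 0.014 m and horizontal distance between canister_left and socket_left below 0.008 m and angle between each of canister_left, canister_right's own z axis and vertical below 0.15 rad and horizontal distance between canister_right and socket_right below 0.008 m), for 0.2 s.
2. the left canister is lifted clear of its socket, the right one stays (x of tray in the frame of holder above -0.01 m and y of tray in the frame of holder between -0.008 and 0.008 m and angle between the x axis of tray and the x axis of holder, either way round below 0.08 rad and height (world z) of tray below 0.006 m and z of canister_left in the frame of tray above 0.033 m and contact force between canister_left and the fingers above 0.5 N and contact force between canister_left and tray below 0.05 N and z of canister_right in the frame of tray below 0.014 m and horizontal distance between canister_right and socket_right below 0.008 m and angle between canister_right's own z axis and vertical below 0.15 rad), for 0.3 s.
3. the left canister is back in its socket and let go (z of each of canister_left, canister_right in the frame of tray below 0.014 m and horizontal distance between canister_left and socket_left below 0.008 m and angle between each of canister_left, canister_right's own z axis and vertical below 0.15 rad and contact force between canister_left and the fingers below 0.05 N and horizontal distance between canister_right and socket_right below 0.008 m), for 0.1 s.
4. the right canister is lifted clear of its socket, the left one stays (x of tray in the frame of holder above -0.01 m and y of tray in the frame of holder between -0.008 and 0.008 m and angle between the x axis of tray and the x axis of holder, either way round below 0.08 rad and height (world z) of tray below 0.006 m and z of canister_right in the frame of tray above 0.033 m and contact force between canister_right and the fingers above 0.5 N and contact force between canister_right and tray below 0.05 N and z of canister_left in the frame of tray below 0.014 m and horizontal distance between canister_left and socket_left below 0.008 m and angle between canister_left's own z axis and vertical below 0.15 rad), for 0.3 s.
At the end, for the whole second after the job is handed in: the heavier canister is in the fingers, still, within 0.3 rad of upright, underside 50 to 220 mm above the bench, within 40 mm of the dish's centre, not touching it; the lighter one (under 3 N on the tray) stands free in its own socket within 8 mm; tray within 10 mm of home (x of tray in the frame of holder above -0.01 m and y of tray in the frame of holder between -0.008 and 0.008 m and angle between the x axis of tray and the x axis of holder, either way round below 0.08 rad and height (world z) of tray below 0.006 m and ((horizontal distance between canister_left and dish below 0.04 m and height (world z) of canister_left between 0.05 and 0.22 m and angle between canister_left's own z axis and vertical below 0.3 rad and contact force between canister_left and the fingers above 0.5 N and contact force between canister_left and dish below 0.05 N and contact force between canister_left and canister_right below 0.05 N and linear speed of canister_left below 0.03 m/s and (z of canister_right in the frame of tray below 0.014 m and horizontal distance between canister_right and socket_right below 0.008 m and angle between canister_right's own z axis and vertical below 0.15 rad) and contact force between canister_right and the fingers below 0.05 N and contact force between canister_right and tray between 0.6 and 3 N) or (horizontal distance between canister_right and dish below 0.04 m and height (world z) of canister_right between 0.05 and 0.22 m and angle between canister_right's own z axis and vertical below 0.3 rad and contact force between canister_right and the fingers above 0.5 N and contact force between canister_right and dish below 0.05 N and contact force between canister_right and canister_left below 0.05 N and linear speed of canister_right below 0.03 m/s and (z of canister_left in the frame of tray below 0.014 m and horizontal distance between canister_left and socket_left below 0.008 m and angle between canister_left's own z axis and vertical below 0.15 rad) and contact force between canister_left and the fingers below 0.05 N and contact force between canister_left and tray between 0.6 and 3 N))); the arm keeps its last pose, push and grip.
It fails at once if a canister is tipped over (angle between any of canister_left, canister_right's own z axis and vertical above 0.6 rad).
It fails at once if a bystander is moved by more than 30 mm (distance of any of tape_measure, screwdriver, hammer, wrench, jar, spray_can, screw_bin from where it was at the start of the episode above 0.03 m).
It also fails if it takes over 67 s, if anything falls off the work surface, if the arm or the gripper's body presses on something with over 40 N, if the wrist force passes 120 N, or if a joint passes its speed limit or range.

## Working session

There is one attempt and no reset: what is moved stays moved. The work goes in short steps, Python scripts to look and compute and a shell command to move; the robot and the scene stay as the last step left them, time stands still between calls to the robot, and variables do not carry over. Pictures are saved under pics/ and viewed, at most 10 in all, crops included, and the job is handed in when it is done.

```bash
mkdir -p pics
cat > h.py <<'E'
import numpy as np, cv2
from station import ctrl
def shot(n):
    c=ctrl.camera(n); return c['color'][:,:,::-1].copy(),np.array(c['intrinsics']),np.array(c['camera_from_world'])
def ray(K,T,u,v,z):
    R,t=T[:3,:3],T[:3,3]; o=-R.T@t; d=R.T@np.linalg.inv(K)@np.array([u,v,1.]); return o+d*(z-o[2])/d[2]
def proj(K,T,p):
    q=K@(T[:3,:3]@np.array(p)+T[:3,3]); return q[:2]/q[2]
E
python3 - <<'E'
from h import *
for n in('top','scene'):
    i,K,T=shot(n); cv2.imwrite(f'pics/{n}0.png',i); np.savez(f'{n}0.npz',K=K,T=T,i=i); print(n,-T[:3,:3].T@T[:3,3],T[:3,:3].round(2).tolist())
o=ctrl.get_obs(); print(o['time_s'],o['ee_pos'],o['eef_rot'],o['force'])
E
```

```text
top [ 0.32842167 -0.02097962  1.40210012] [[0.02, -1.0, -0.01], [-0.98, -0.01, -0.2], [0.2, 0.01, -0.98]]
scene [1.38709304 0.11319788 1.06988498] [[-0.16, 0.99, 0.0], [0.77, 0.13, -0.62], [-0.61, -0.1, -0.78]]
0.1 [0.23948558 0.49485274 0.20494176] [-3.14053285e+00 -6.99444659e-05  2.69081964e+00] [-0.14746871  0.4505903  -0.63336392]
```

View pics/top0.png

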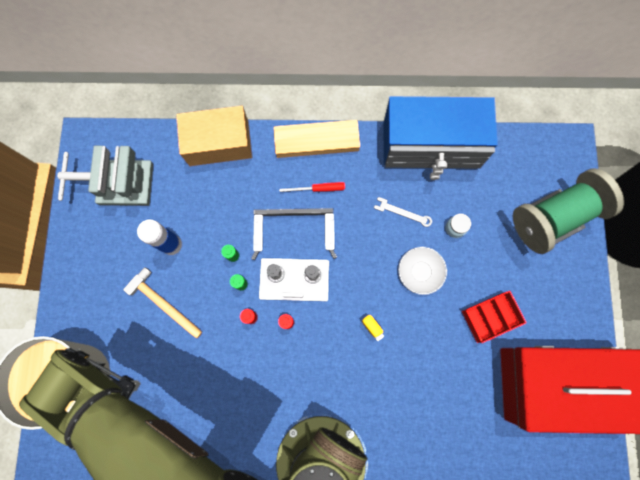

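View pics/scene0.png

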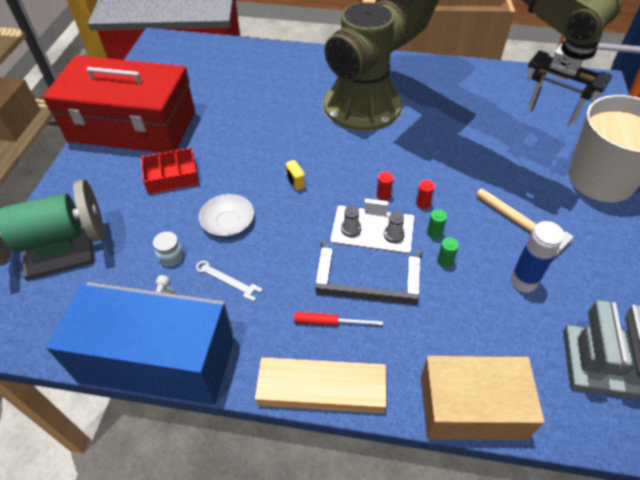

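Top view: the tray is at (294,280), with its grey canisters with dark caps at (274,272) for the left and (312,273) for the right. The tab is at about (293,297), the holder at (294,230), the dish at (423,271), the tape at (373,327).
What could be mistaken for a canister: green (229,253) and (237,282), red (248,317) and (286,322), and the jar (459,225). By the description I choose the two grey ones standing on the tray, and check them in one crop.

Run:
```python
from h import *
d=np.load('top0.npz'); i,K,T=d['i'],d['K'],d['T']
c=i[195:335,215:355]; cv2.imwrite('pics/crop.png',cv2.resize(c,(700,700)[:2],interpolation=cv2.INTER_CUBIC)[:600])
hsv=cv2.cvtColor(i,cv2.COLOR_BGR2HSV)
m=((hsv[...,1]<60)&(hsv[...,2]>120)).astype(np.uint8)
m2=np.zeros_like(m); m2[255:305,250:340]=m[255:305,250:340]
cn=max(cv2.findContours(m2,0,2)[0],key=cv2.contourArea); r=cv2.minAreaRect(cn)
bp=cv2.boxPoints(r); print('tray',r,[ray(K,T,*p,.01)[:2].round(4).tolist() for p in bp])
m3=np.zeros_like(m); m3[240:300,390:455]=m[240:300,390:455]
cn=max(cv2.findContours(m3,0,2)[0],key=cv2.contourArea); (x,y),rr=cv2.minEnclosingCircle(cn); e=cv2.fitEllipse(cv2.convexHull(cn))
print('dish',e,ray(K,T,*e[0],.028)); 
for n,u,v,z in(('canL',274,272,.07),('canR',312,273,.07),('red1',286,322,.07),('red0',248,317,.07),('tape',373,327,.06),('tab',293,297,.05),('stopL',254,211,.03),('stopR',334,210,.03),('can',152,232,.19),('jar',459,222,.065),('green',237,281,.07)): print(n,ray(K,T,u,v,z)[:2].round(3))
```

```text
tray ((293.7583312988281, 279.20166015625), (69.11222839355469, 41.678367614746094), 1.5911402702331543) [[0.449, 0.1906], [0.5734, 0.1927], [0.5706, -0.0142], [0.4465, -0.0126]]
dish ((422.1752014160156, 270.31988525390625), (47.02978515625, 48.85497283935547), 123.71246337890625) [ 0.53889719 -0.28808316  0.028     ]
canL [0.521 0.141]
canR [0.52  0.033]
red1 [0.381 0.102]
red0 [0.393 0.209]
tape [ 0.372 -0.141]
tab [0.453 0.087]
stopL [0.711 0.213]
stopR [ 0.718 -0.027]
can [0.606 0.453]
jar [ 0.677 -0.391]
green [0.494 0.245]
```

View pics/crop.png

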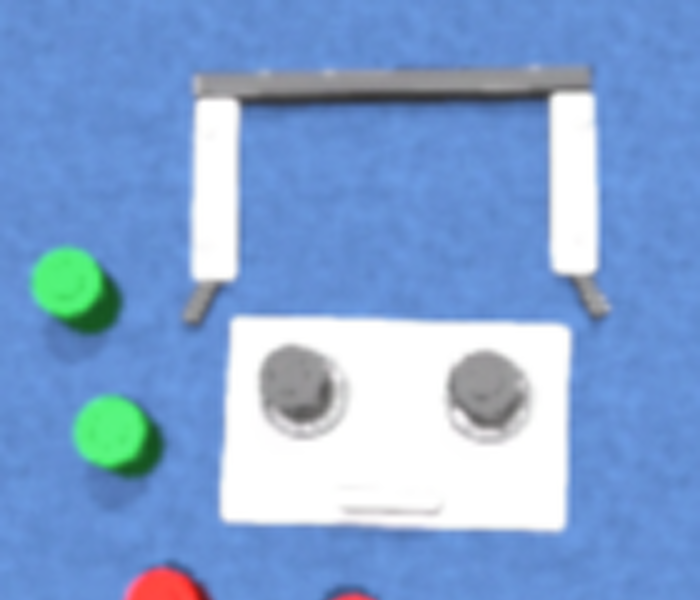

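Crop: it confirms the two grey canisters in ring sockets on the tray, at crop (297,385) and (487,388), with the tab at (390,500) and the red and green look-alikes clear of them. I move above the tray and look with the wrist camera.

```bash
python3 -m pendant '[[[1.1,-2.5,0.8],-0.07],[[1.1,-2.5,0.8],-0.07],[[1.1,-2.5,0.8],-0.07],[[1.1,-2.5,0.8],-0.07],[[1.1,-2.5,0.8],-0.07],[[1.1,-2.5,0.8],-0.07],[[1.1,-2.5,0.8],-0.07],[[1.1,-2.5,0.8],-0.07],[[1.1,-2.5,0.8],-0.07],[[1.1,-2.5,0.8],-0.07],[[1.1,-2.5,0.8],-0.07],[[1.1,-2.5,0.8],-0.07],[[1.1,-2.5,0.8],-0.07],[[1.1,-2.5,0.8],-0.07],[[1.1,-2.5,0.8],-0.07],[[1.1,-2.5,0.8],-0.07],[[0,0,0],0],[[0,0,0],0]]' 0.4 30
python3 - <<'E'
from h import *
i,K,T=shot('wrist'); cv2.imwrite('pics/w1.png',i); np.savez('w1.npz',K=K,T=T,i=i); print(-T[:3,:3].T@T[:3,3],T[:3,:3].round(2).tolist())
d=np.load('top0.npz'); K,T=d['K'],d['T']
for n,z,ps in(('tray',.01,[(235,317),(570,325),(566,529),(220,522)]),('rail',.019,[(240,100),(237,280),(551,95),(552,272)])):
  print(n,[ray(K,T,215+u/5,195+v/5,z)[:2].round(4).tolist() for u,v in ps])
E
```

```text
time_s: 1.6
ee_pos: [0.4159, 0.0943, 0.3333]
eef_rot: [-3.141, -0.0, 1.569]
force: [-0.3, 1.2, -0.2]
grip_width: 0.0378
grip_force: 0.0
[0.41722449 0.17121857 0.51289374] [[1.0, -0.0, -0.0], [-0.0, -0.96, 0.27], [-0.0, -0.27, -0.96]]
tray [[0.5705, 0.1859], [0.5686, -0.0145], [0.4471, -0.014], [0.448, 0.1895]]
rail [[0.7023, 0.1873], [0.5913, 0.1844], [0.7081, -0.001], [0.5989, -0.0034]]
```

View pics/w1.png

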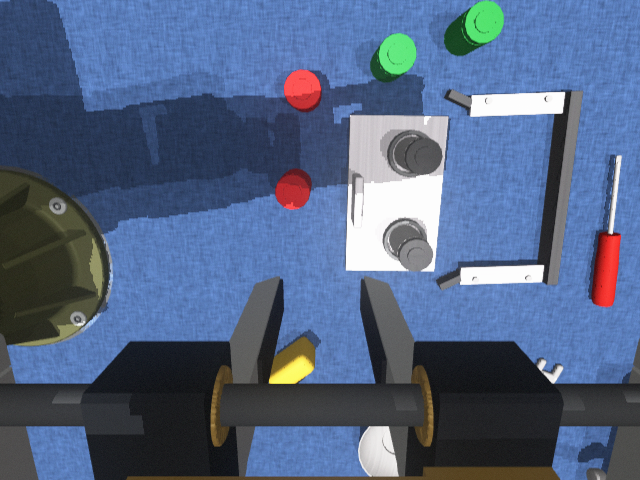

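Wrist view: the tray corners are at (350,115), (448,116), (435,271), (346,270). The tab is at (359,200), the left rail's inner edge runs (471,116)–(564,112), the right rail's (460,268)–(544,265). I turn these into poses.

Run:
```python
from h import *
d=np.load('w1.npz'); i,K,T=d['i'],d['K'],d['T']
hsv=cv2.cvtColor(i,cv2.COLOR_BGR2HSV); m=((hsv[...,1]<70)&(hsv[...,2]>110)).astype(np.uint8)
def blob(x0,x1,y0,y1):
    q=np.zeros_like(m); q[y0:y1,x0:x1]=m[y0:y1,x0:x1]
    return max(cv2.findContours(q,0,2)[0],key=cv2.contourArea)
for n,b,z in(('tray',(335,452,105,280),.01),('railL',(465,566,88,120),.019),('railR',(455,548,255,290),.019)):
    c=cv2.convexHull(blob(*b)); q=cv2.approxPolyDP(c,6,True)[:,0]
    print(n,[(p.tolist(),ray(K,T,*p,z)[:2].round(4).tolist()) for p in q])
for n,u,v,z in(('tab top',358,176,.056),('tab bot',358,227,.056),('canL',427,156,.084),('canR',416,255,.084),('stopL',567,93,.03),('stopR',541,283,.03),('red',293,189,.07)): print(n,ray(K,T,u,v,z)[:2].round(4))
```

```text
tray [([448, 116], [0.5705, 0.1869]), ([433, 271], [0.567, -0.0127]), ([346, 270], [0.4497, -0.0111]), ([350, 115], [0.4515, 0.1883])]
railL [([564, 92], [0.7016, 0.2134]), ([561, 113], [0.7018, 0.1899]), ([470, 116], [0.5939, 0.1866]), ([465, 95], [0.5857, 0.2102])]
railR [([543, 265], [0.7086, -0.0011]), ([539, 282], [0.7068, -0.0251]), ([455, 283], [0.5949, -0.0264]), ([461, 267], [0.6008, -0.0038])]
tab top [0.4587 0.1199]
tab bot [0.4601 0.0597]
canL [0.529  0.1441]
canR [0.5242 0.0337]
stopL [0.6989 0.2114]
stopR [ 0.7032 -0.0221]
red [0.3849 0.1071]
```

Tray: centre (0.510, 0.088), yaw −0.013. The tab is at (0.460, 0.089).
Holder: home at (0.645, 0.093), yaw about +0.026.
The slide works out at 135 mm, inside the given 131–145, and the lips are 191 mm apart as specified. I pinch the tab.

```bash
python3 -m pendant '[[[1.46,-0.19,-2],-0.004],[[1.46,-0.19,-2],-0.004],[[1.46,-0.19,-2],-0.004],[[0,0,-2.9],0],[[0,0,-2.9],0],[[0,0,-2.9],0],[[0,0,-2.9],0],[[0,0,-2.9],0],[[0,0,-2.9],0],[[0,0,-2.9],0],[[0,0,-2.9],0],[[0,0,-1.2],0],[[0,0,0],0],[[0,0,0],0]]' 0.4 30
python3 -m pendant '[[[0,0,0],0],[[0,0,0],0],[[0,0,0],0],[[0,0,0],0],[[0,0,0],0],[[0,0,0],0]]' 0 30
```

```text
time_s: 2.82
ee_pos: [0.4589, 0.0902, 0.0293]
eef_rot: [-3.14, 0.0, 1.561]
force: [-0.4, 0.5, 0.4]
grip_width: 0.0375
grip_force: 0.0
time_s: 3.32
ee_pos: [0.4591, 0.0894, 0.0299]
eef_rot: [-3.141, -0.0, 1.559]
force: [-5.1, -0.2, 7.4]
grip_width: 0.0094
grip_force: 30.0
```

```bash
python3 -m pendant '[[[0.2,-0.03,0],0.013],[[0.2,-0.02,0],0.013],[[0.3,0,0],0.013],[[0.6,0.016,0],0],[[0.8,0.021,0],0],[[0.8,0.021,0],0],[[0.8,0.021,0],0],[[0.8,0.021,0],0],[[0.8,0.021,0],0],[[0.8,0.021,0],0],[[0.6,0.016,0],0],[[0.3,0.008,0],0],[[0,0,0],0]]' 0 30
python3 - <<'E'
from h import *
i,K,T=shot('wrist'); cv2.imwrite('pics/w2.png',i); np.savez('w2.npz',K=K,T=T,i=i)
i,K,T=shot('top'); cv2.imwrite('pics/t2.png',cv2.resize(i[190:320,220:370],(600,520)))
E
```

```text
time_s: 4.4
ee_pos: [0.5285, 0.0905, 0.0299]
eef_rot: [-3.139, -0.0, 1.598]
force: [-11.3, -0.7, 12.6]
grip_width: 0.0095
grip_force: 30.0
```

View pics/w2.png

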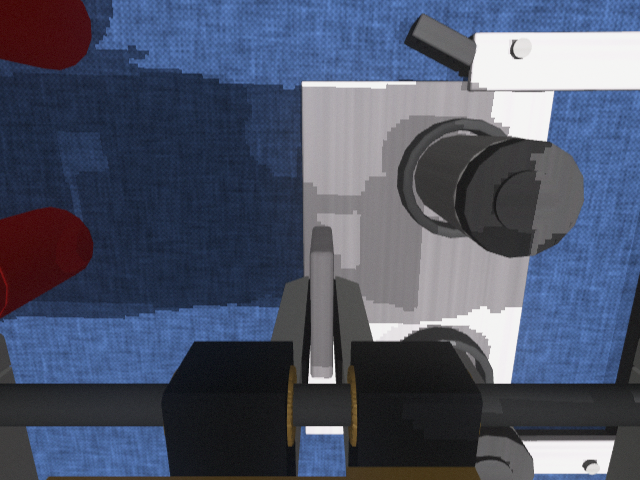

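The tray's left edge (row 83) passes under the left lip (edge at row 90) and lies parallel to it. I continue.

```bash
python3 -m pendant '[[[0.6,0.016,0],0],[[0.8,0.021,0],0],[[0.8,0.021,0],0],[[0.8,0.021,0],0],[[0.8,0.021,0],0],[[0.8,0.021,0],0],[[0.6,0.016,0],0],[[0.4,0.01,0],0],[[0.3,0.008,0],0],[[0.2,0,0],0],[[0,0,0],0]]' 0 30
python3 -m pendant '[[[0.2,0,0],0],[[0.2,0,0],0],[[0.2,0,0],0],[[0,0,0],0],[[0,0,0],0]]'
```

```text
time_s: 5.42
ee_pos: [0.5893, 0.0921, 0.0299]
eef_rot: [-3.138, -0.0, 1.598]
force: [-12.9, 0.4, 10.3]
grip_width: 0.0098
grip_force: 30.0
time_s: 5.83
ee_pos: [0.5952, 0.0921, 0.0299]
eef_rot: [-3.138, -0.0, 1.598]
force: [-13.4, -0.1, 11.1]
grip_width: 0.0098
grip_force: 30.0
```

```bash
python3 -m pendant '[[[0.2,0,0],0],[[0.1,0,0],0],[[0,0,0],0]]'; python3 -m pendant '[[[0.15,0,0],0],[[0.1,0,0],0],[[0,0,0],0]]'
```

```text
time_s: 6.08
ee_pos: [0.5956, 0.0918, 0.0298]
eef_rot: [-3.131, 0.001, 1.598]
force: [-35.2, -4.3, 26.2]
grip_width: 0.0098
grip_force: 30.0
time_s: 6.33
ee_pos: [0.5958, 0.0915, 0.0298]
eef_rot: [-3.125, 0.001, 1.598]
force: [-52.8, -6.6, 38.1]
grip_width: 0.01
grip_force: 30.0
```

The tray stops at 0.5957 and the force rises, so it is home. I relieve the push, let go, rise and look.

```bash
python3 -m pendant '[[[-0.25,0,0],0],[[-0.15,0,0],0],[[0,0,0],0],[[0,0,0],0]]'; python3 -m pendant '[[[0,0,0],0],[[0,0,0],0],[[0,0,0],0],[[0,0,0],0],[[0,0,1.5],0],[[0,0,3],0],[[0,0,3],0],[[0,0,3],0],[[0,0,3],0],[[-1,-1.5,3],0],[[-2,-1.5,3],0],[[-2,-1.5,3],0],[[0,0,0],0],[[0,0,0],0]]' 0.4
python3 - <<'E'
from h import *
i,K,T=shot('wrist'); cv2.imwrite('pics/w3.png',i); np.savez('w3.npz',K=K,T=T,i=i)
E
```

```text
time_s: 6.67
ee_pos: [0.5958, 0.0915, 0.0299]
eef_rot: [-3.136, 0.001, 1.598]
force: [-19.6, -4.7, 15.3]
grip_width: 0.0102
grip_force: 30.0
time_s: 7.83
ee_pos: [0.5481, 0.0466, 0.2564]
eef_rot: [3.138, -0.0, 1.597]
force: [0.3, -0.1, -1.3]
grip_width: 0.0379
grip_force: 0.0
```

View pics/w3.png

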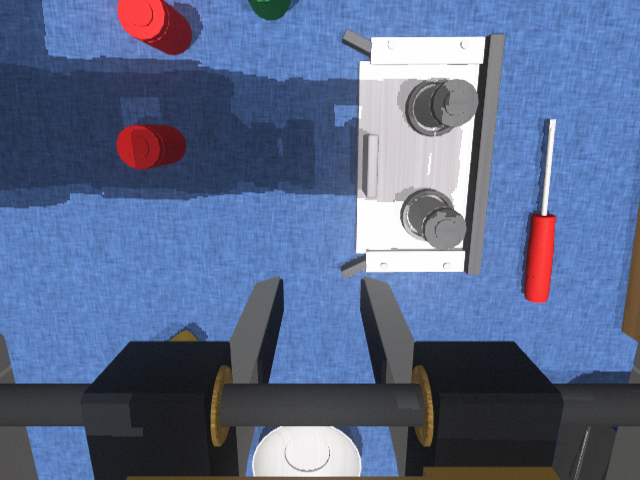

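The tray sits against the stop with both canisters upright. The caps are at about (455,103) and (445,229), the dish at (306,465). I measure the caps with circle fits.

Run:
```python
from h import *
d=np.load('w3.npz'); i,K,T=d['i'],d['K'],d['T']
g=cv2.medianBlur(cv2.cvtColor(i,cv2.COLOR_BGR2GRAY),3)
for n,(u,v) in(('L',(455,103)),('R',(445,229))):
    s=g[v-30:v+30,u-30:u+30]; c=cv2.HoughCircles(s,cv2.HOUGH_GRADIENT,1,8,param1=80,param2=10,minRadius=17,maxRadius=26)
    for x,y,r in (c[0][:3] if c is not None else []):
        p=ray(K,T,x+u-30,y+v-30,.082); q=ray(K,T,x+u-30+r,y+v-30,.082); print(n,x+u-30,y+v-30,r,p.round(4),'rad mm',(q-p)[0]*1e3)
for n,a in(('ringL',(433,108)),('ringR',(428,215))): print(n,ray(K,T,*a,.025)[:2].round(4))
R=np.array([[np.cos(.026),-np.sin(.026)],[np.sin(.026),np.cos(.026)]])
o=np.array([.6457,.0928]); print('pred',o+R@[.015,.055],o+R@[.015,-.055]); print(ray(K,T,373,136,.056),ray(K,T,373,197,.056))
```

```text
L 454.5 102.5 23.2 [0.66   0.1486 0.082 ] rad mm 19.691477371673983
L 434.5 109.5 22.1 [0.6436 0.1426 0.082 ] rad mm 18.83535039430062
L 446.5 105.5 17.7 [0.6534 0.1461 0.082 ] rad mm 15.049281664589298
R 443.5 228.5 21.0 [0.6626 0.0386 0.082 ] rad mm 19.38014909942021
ringL [0.6576 0.147 ]
ringR [0.6632 0.0393]
pred [0.65926509 0.14817137] [0.66212477 0.03820855]
[0.59589497 0.11904531 0.056     ] [0.59939069 0.06197269 0.056     ]
```

```bash
python3 -m pendant '[[[1.39,1.27,-0.5],0],[[1.39,1.27,-0.5],0],[[1.39,1.27,-0.5],0],[[1.39,1.27,-0.5],0],[[1.39,1.27,-0.5],0],[[1.39,1.27,-0.5],0],[[1.39,1.27,-0.5],0],[[1.39,1.27,-0.5],0],[[0,0,-2],0],[[0,0,-2],0],[[0,0,-2],0],[[0,0,-2],0],[[0,0,0],0],[[0,0,0],0]]' 0.75 30
python3 - <<'E'
from h import *
i,K,T=shot('wrist'); cv2.imwrite('pics/w4.png',i)
E
```

```text
time_s: 9.05
ee_pos: [0.6585, 0.149, 0.1324]
eef_rot: [-3.138, 0.0, 1.598]
force: [-0.3, -0.3, 0.9]
grip_width: 0.0705
grip_force: 0.0
```

View pics/w4.png

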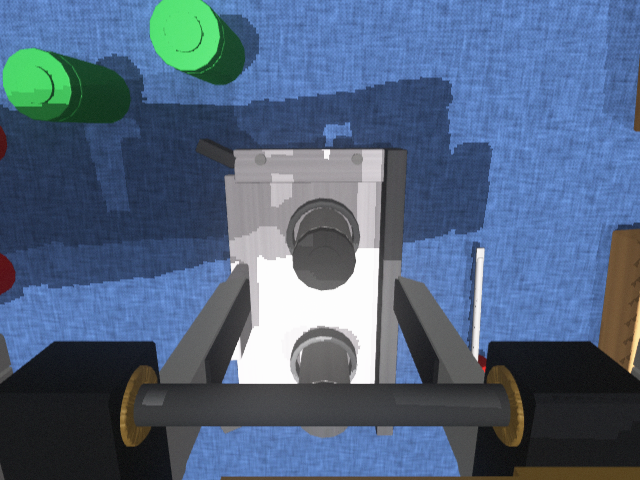

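The cap at (324,258) is centred between the fingers. I go down and grip.

```bash
python3 -m pendant '[[[0.1,-0.05,-2.5],0],[[0,0,-2.5],0],[[0,0,-2.5],0],[[0,0,-1.6],0],[[0,0,0],0],[[0,0,0],0],[[0,0,0],0]]' 0.75 30
python3 -m pendant '[[[0,0,0],0],[[0,0,0],0],[[0,0,0],0],[[0,0,0],0],[[0,0,0],0],[[0,0,0],0]]' 0.2 30
```

```text
time_s: 9.68
ee_pos: [0.6612, 0.1484, 0.0457]
eef_rot: [3.139, -0.0, 1.598]
force: [0.1, -0.1, -0.2]
grip_width: 0.0704
grip_force: 0.0
time_s: 10.18
ee_pos: [0.6602, 0.1482, 0.0436]
eef_rot: [3.141, -0.0, 1.598]
force: [-1.2, 1.2, 0.7]
grip_width: 0.0384
grip_force: 30.0
```

```bash
python3 -m pendant '[[[0,0,0.4],0],[[0,0,0.8],0],[[0,0,1.0],0],[[0,0,1.0],0],[[0,0,1.0],0],[[0,0,0.8],0],[[0,0,0.5],0],[[0,0,0],0],[[0,0,0],0],[[0,0,0],0]]'
for k in 1 2 3; do python3 -m pendant '[[[0,0,0],0],[[0,0,0],0],[[0,0,0],0]]' | grep -E 'ee_pos|force'; done
python3 - <<'E'
from h import *
print({k:np.round(v,3).tolist() for k,v in ctrl.get_obs().items() if k in('tau','moment','force')})
E
```

```text
time_s: 11.02
ee_pos: [0.6599, 0.1481, 0.0979]
eef_rot: [-3.141, 0.0, 1.598]
force: [0.4, 0.8, -1.5]
grip_width: 0.0387
grip_force: 30.0
ee_pos: [0.66, 0.1481, 0.0981]
force: [0.8, 0.1, -1.6]
grip_force: 30.0
ee_pos: [0.6601, 0.1482, 0.0984]
force: [0.0, -0.3, -1.0]
grip_force: 30.0
ee_pos: [0.6601, 0.1482, 0.0985]
force: [-0.0, 0.8, -1.2]
grip_force: 30.0
{'tau': [0.002, -73.13, -34.883, 0.073, 0.006, -0.0], 'force': [-0.003, 0.766, -1.182], 'moment': [0.037, 0.043, 0.051]}
```

A weight of about 1.3 N means the left one is the light one. I put it back and let go.

```bash
python3 -m pendant '[[[0,0,-0.8],0],[[0,0,-1],0],[[0,0,-1],0],[[0,0,-1],0],[[0,0,-0.8],0],[[0,0,-0.6],0],[[0,0,-0.3],0],[[0,0,-0.1],0],[[0,0,0],0],[[0,0,0],0]]'
python3 -m pendant '[[[0,0,0],0],[[0,0,0],0],[[0,0,0],0],[[0,0,0],0],[[0,0,0],0],[[0,0,0],0],[[0,0,0],0]]' 0.75
python3 -m pendant '[[[0,0,1.5],0],[[0,0,2.5],0],[[0,0,2.5],0],[[0,0,2.5],0],[[0,0,0],0],[[0,0,0],0]]'
python3 - <<'E'
from h import *
i,K,T=shot('wrist'); cv2.imwrite('pics/w5.png',i)
E
```

```text
time_s: 12.6
ee_pos: [0.66, 0.1482, 0.0434]
eef_rot: [-3.141, -0.0, 1.598]
force: [-7.7, -0.4, 8.6]
grip_width: 0.0387
grip_force: 30.0
time_s: 13.18
ee_pos: [0.6601, 0.1482, 0.0424]
eef_rot: [-3.142, 0.0, 1.598]
force: [-0.1, -0.0, 0.3]
grip_width: 0.0704
grip_force: 0.0
time_s: 13.68
ee_pos: [0.6607, 0.1483, 0.1338]
eef_rot: [3.139, -0.0, 1.598]
force: [-0.4, 0.5, 0.1]
grip_width: 0.0706
grip_force: 0.0
```

View pics/w5.png

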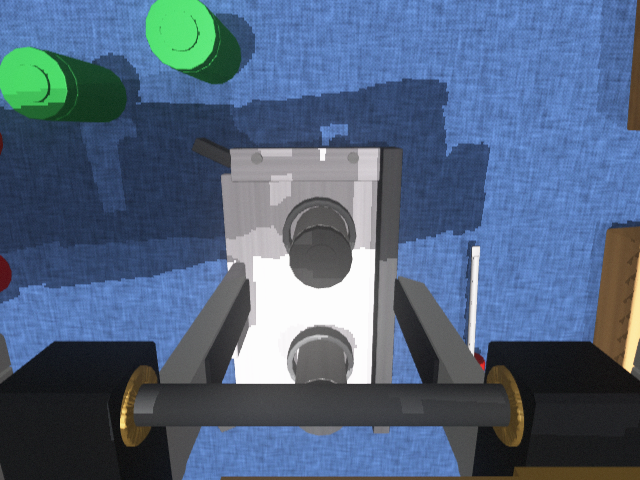

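The left canister is back in its ring at (321,256), upright and let go. Now the right one.

```bash
python3 -m pendant '[[[0.03,-1.37,0],0],[[0.03,-1.37,0],0],[[0.03,-1.37,0],0],[[0.03,-1.37,0],0],[[0.03,-1.37,0],0],[[0.03,-1.37,0],0],[[0.03,-1.37,0],0],[[0.03,-1.37,0],0],[[0,0,-2.5],0],[[0,0,-2.5],0],[[0,0,-2.5],0],[[0,0,-1.5],0],[[0,0,0],0],[[0,0,0],0],[[0,0,0],0]]' 0.75 30
python3 -m pendant '[[[0,0,0],0],[[0,0,0],0],[[0,0,0],0],[[0,0,0],0],[[0,0,0],0],[[0,0,0],0]]' 0.2 30
```

```text
time_s: 14.98
ee_pos: [0.6633, 0.0382, 0.044]
eef_rot: [3.14, 0.0, 1.598]
force: [0.0, 0.2, 0.6]
grip_width: 0.0704
grip_force: 0.0
time_s: 15.48
ee_pos: [0.6627, 0.0386, 0.0427]
eef_rot: [3.141, 0.0, 1.598]
force: [-0.1, -0.3, 1.3]
grip_width: 0.0389
grip_force: 30.0
```

```bash
python3 -m pendant '[[[0,0,0.4],0],[[0,0,0.8],0],[[0,0,1.0],0],[[0,0,1.0],0],[[0,0,1.0],0],[[0,0,0.8],0],[[0,0,0.5],0],[[0,0,0],0],[[0,0,0],0],[[0,0,0],0]]'
for k in 1 2 3; do python3 -m pendant '[[[0,0,0],0],[[0,0,0],0],[[0,0,0],0]]' | grep -E 'ee_pos|force'; done
python3 - <<'E'
from h import *
print({k:np.round(v,3).tolist() for k,v in ctrl.get_obs().items() if k in('tau','moment','force')})
i,K,T=shot('scene'); cv2.imwrite('pics/s6.png',cv2.resize(i[170:310,180:460],(800,400)))
E
```

```text
time_s: 16.32
ee_pos: [0.6622, 0.0386, 0.0969]
eef_rot: [-3.141, -0.0, 1.598]
force: [-0.3, 1.6, -5.0]
grip_width: 0.0388
grip_force: 30.0
ee_pos: [0.6624, 0.0385, 0.097]
force: [0.0, 0.4, -4.6]
grip_force: 30.0
ee_pos: [0.6625, 0.0386, 0.0974]
force: [0.3, -0.6, -5.0]
grip_force: 30.0
ee_pos: [0.6625, 0.0386, 0.0975]
force: [0.9, -0.4, -4.7]
grip_force: 30.0
{'tau': [0.002, -73.502, -35.795, 0.068, 0.018, -0.0], 'force': [0.908, -0.418, -4.669], 'moment': [-0.037, 0.058, 0.049]}
```

View pics/s6.png

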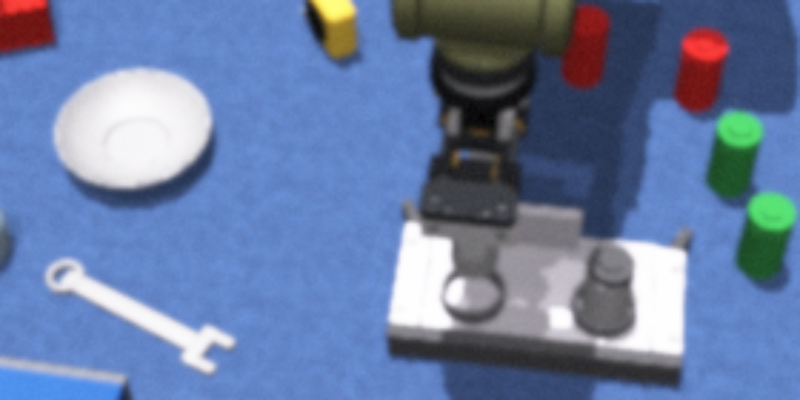

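The right canister weighs about 4.8 N against 1.3 N, so it is the heavy one. The picture shows it held clear of its empty ring (470,292) and the left one standing in its socket (605,300). I carry it to the dish.

```bash
python3 -m pendant '[[[0,0,1],0],[[0,0,2],0],[[0,0,2],0],[[0,0,1],0],[[0,0,0],0]]'
python3 -m pendant '[[[-0.35,-0.9,0],0],[[-0.73,-1.93,0],0],[[-0.73,-1.93,0],0],[[-0.73,-1.93,0],0],[[-0.73,-1.93,0],0],[[-0.73,-1.93,0],0],[[-0.73,-1.93,0],0],[[-0.73,-1.93,0],0],[[-0.73,-1.93,0],0],[[-0.73,-1.93,0],0],[[-0.73,-1.93,0],0],[[-0.73,-1.93,0],0],[[-0.73,-1.93,0],0],[[-0.73,-1.93,0],0],[[-0.73,-1.93,0],0],[[-0.73,-1.93,0],0],[[-0.6,-1.6,0],0],[[-0.3,-0.8,0],0],[[-0.15,-0.4,0],0],[[0,0,0],0]]'
python3 -m pendant '[[[0,0,0],0],[[0,0,0],0],[[0,0,0],0],[[0,0,0],0],[[0,0,0],0],[[0,0,0],0]]'
python3 - <<'E'
from h import *
i,K,T=shot('scene'); cv2.imwrite('pics/s7.png',cv2.resize(i[120:320,150:470],(800,500)))
print(ctrl.get_obs()['joint_vel'])
E
```

```text
time_s: 17.53
ee_pos: [0.6636, 0.0386, 0.1608]
eef_rot: [3.137, 0.0, 1.598]
force: [0.6, -0.8, -4.8]
grip_width: 0.0385
grip_force: 30.0
time_s: 19.2
ee_pos: [0.5384, -0.2883, 0.1567]
eef_rot: [-3.141, -0.001, 1.597]
force: [1.0, 0.0, -5.0]
grip_width: 0.0389
grip_force: 30.0
time_s: 19.7
ee_pos: [0.5392, -0.2877, 0.1575]
eef_rot: [3.142, 0.0, 1.598]
force: [-1.1, 0.0, -4.6]
grip_width: 0.0386
grip_force: 30.0
[-3.03176671e-03 -6.66106351e-04 -5.59272736e-04  1.07057174e-03
 -6.84538907e-05 -1.80040015e-03]
```

View pics/s7.png

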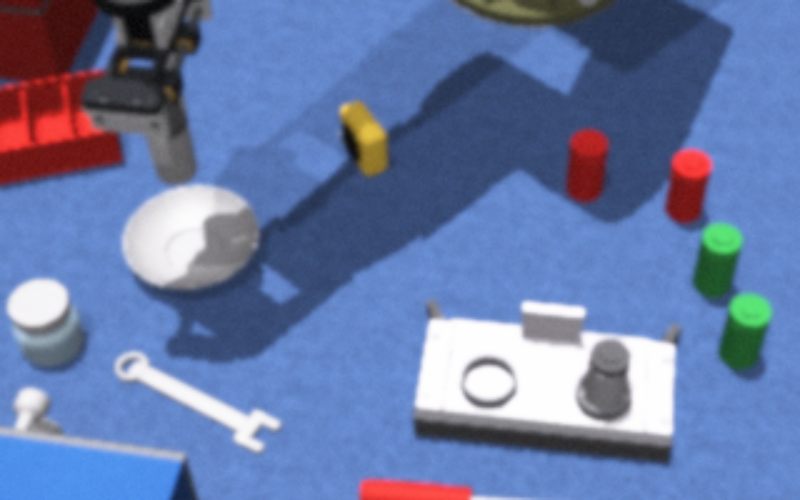

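The canister's underside (175,175) is above the dish (190,240). The left canister stands in its socket (605,385), the tray is home and nothing else has moved. I hand in.

Run:
```python
from h import *
i,K,T=shot('scene'); print('dish by scene',ray(K,T,226,216,.028))
print(ctrl.hand_in())
```

```text
dish by scene [ 0.54885751 -0.2848579   0.028     ]
the job is handed in; nothing more can be done
None
```

Handed in at about 20 s: the tray is home against the stop, the light left canister (about 1.3 N by feel) stands in its socket, and the heavy right one (about 4.8 N) is held upright over the dish, its underside about 125 mm above the bench; the hand-in gave no verdict back.

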